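Move a ticket carrier over the end stop and slide it home on the next rail

TASK

Lift the blue ticket carrier (the yellow tab on top is there to hold it by) up and over the end stop of the orange-stopped rail and hang it straight on the next rail, the one with red stops, on the open stretch before the little white shelf, without dropping it. Let go of it there, then push it along that rail, in under the shelf, until it rests fully home against the far red stop. Leave the other things on the desk where they are.

Things in the scene. Friction and masses are not known exactly. Their poses are not given: they have to be found in the camera images.
- carrier: Blue ticket carrier straddling a rail, 140 mm long (its y, along the rail), about 250 g, balanced. Origin: middle of the channel roof that rests on the rail top; z up. Channel 20 mm wide (4 mm play each side of the rail), flared below, between a panel on -x reaching 80 mm below the origin and a steel lip on +x reaching 29 mm. Lift over 105 mm to clear a stop in every direction.
- carrier_end (a point): Centre of the flat +y end face of the carrier's solid blue header, good for pushing towards -y: 36 mm wide, 20 mm high, its lower edge level with the rail top, 70 mm from the carrier's origin along its y, 10 mm above it. Sliding it along the rail takes under 3 N.
- tab (a point): Centre of the yellow tab on top of the carrier, the place to pinch from above: 10 mm thick (carrier x), 30 mm long (carrier y), 35 mm high, its top 55 mm above the carrier's origin, its foot 20 mm above it.
- in_rail (a point): Middle of the top edge of the starting rail (orange stops), 140 mm above the desk, y along it, parallel to the carrier's y at the start. Flat bar 12 mm thick on two posts on a black fixed base 120 x 290 x 12 mm. A stop 12 mm thick (y) and 12 mm wide rises 25 mm above the rail top at each end, inner faces 130 mm from the middle. The stop to cross is at -y.
- out_rail (a point): Middle of the top edge of the next rail (red stops), 140 mm above the desk; fixed, with its own yaw, roughly in line with the first; +y points towards the first rail. Same bar and stops, but stop inner faces 140 mm from the middle. The carrier goes on with its +y along this +y; lowered with its origin 10 mm on the +y side of this point it is clear of stop and shelf.
- out_shelf (a point): Middle of the lower front edge of the white shelf board (green edge), over the next rail, 215 mm above the desk, 60 mm to -y of the rail's middle; axes as out_rail. The board is 140 mm wide (x), 15 mm thick, and runs to -y past the far stop, to a white upright on the base, so the carrier cannot be lowered or held by its tab at its final place. A small pot stands on it.
- out_stop (a point): Inner face of the far (-y) red stop at rail-top height, on the rail's centre line, axes as out_rail. A carrier fully home has its origin 70 mm from this point along +y, with its header's end touching the stop.
- bottle: Blue water bottle with a black cap, 66 mm across, 190 mm tall, beyond the rails; origin under its centre. Bystander.
- mug: White mug 80 mm across, 95 mm tall, beyond the rails; origin under its centre. Bystander.
- stapler: Green and black stapler 130 x 36 x 46 mm lying on the robot's side of the starting rail; origin under its centre. Bystander.
- mouse: Black computer mouse 105 x 60 x 33 mm beyond the rails; origin under its centre. Bystander.
Mind the look-alikes: they are no part of the job. Leave any brown, purple or turquoise look-alike of the carrier alone.

How it is judged:
By the outcome, as a careful person would: the job done as asked, in the order asked, and still so for the second after the job is handed in, with the robot touching nothing.
It also fails if it takes over 51 s, if anything falls off the work surface, if the arm or the gripper's body presses on something with over 40 N, if the wrist force passes 120 N, or if a joint passes its speed limit or range.

ROBOT

A 6-joint arm with a two-finger parallel gripper is mounted at the origin on the work surface. World frame = base frame: x ahead of the robot, y to its left, z up, the work surface at z = 0. Lengths are in m, angles in rad, forces in N, time in s.
With the tool pointing down it reaches from about 0.35 to 0.975 m from the base axis. Payload 4.9 kg.
Tool frame: the origin (TCP) lies between the finger pads; the fingertips stand 22 mm ahead of it and the grasp point (between the pads) lies 3 mm ahead of it; z points along the fingers, y is the line along which they close (so a half turn about z gives the same grasp; the last joint's range is limited). The gripper opens to 85 mm and grips with 20 to 120 N. Pads are 22 mm wide; open, the fingers measure 114 mm over their backs; the gripper's body (76 mm by 85 mm) begins 54 mm behind the grasp point. The pads swing forward as they close: fully open they stand 13 mm farther back than shut.
Start: joints at [-1.419, 0.053, 1.613, -0, 1.476, -0.119], TCP at [0.167, -0.602, 0.253] pointing down, gripper open.
Joint ranges: [-3.01, 3.01], [-1.01, 2.22], [0.06, 2.58], [-1.02, 4.17], [0.09, 2.62], [-3.14, 3.14]. Speed limits (rad/s): [2.57, 2.57, 3.14, 3.14, 3.14, 3.14].

INTERFACE

Orientations are given as a unit quaternion [w, x, y, z].
In Python, from plant import state, grab_frame, get_calibration, job_done, recognise, regions_of gives the robot as it stands.
- The arm moves only by the tool apply_moves, never from a script. Its argument "targets" is a list of rows, each an object with "translation": the shift along the tool's x, y, z normalised to -1 to 1, where 1 is 100 mm, a list of three; "twist": the turn about the tool's z normalised to -1 to 1, where 1 is 0.1 rad; "hand": the opening, from 0 (shut) to 1 (fully open). A call has 1 to 8 rows; each row shifts and turns the commanded pose from where the row before left it, along the tool's axes as they then stand; what a row does not reach is not made up. A row lasts 1/10 s, in which the tool goes at most 50 mm and 8.59 degrees, less where a joint would pass 70% of its speed; a pose out of reach is approached as far as the arm can. A call with a number of a shift or a turn outside -1 to 1 is refused whole. A call with a gripper value outside its range is refused whole. The fingers move at their own pace and stop on an object; the grip force is fixed at half the most. Time passes only in rows, so rows that do not move let the fingers close. It gives the time, the measured TCP pose, the force, the opening and the grip force at its end, in the units of the state.
- state(): the state, without advancing time (a new reading comes with each control period).
- grab_frame(name): name is "scene" or "side" or "wrist"; returns the picture (480x640x3 uint8, red, green, blue); there is no depth.
- get_calibration(name): a dict with "camera_matrix" (3x3 intrinsics, pixels), "pose" (4x4, takes a point from camera to world coordinates). Camera axes: x right, y up, looking along -z (the intrinsics and any distortion apply to the point x, -y, -z); pixel columns grow to the right and rows downward; lengths in m; the calibration is good to about 2 mm. A picture is of the moment at which its call begins: read the wrist's pose just before it. get_calibration takes no time and is no camera call; for the wrist camera it gives the pose at the moment of the call.
- job_done(): hands the job in; it is judged then, once.
Trained networks look in the newest picture that a camera, given by its name, has taken for a name from the list of things; names that differ only in an ending like _2 or _b are one class to them, and where a whole thing is asked for, a point or a joint stands for the part that bears it (a point fixed in the world has none). Each returns a list of dicts, best first, with "score" (0 to 1); they miss things now and then, are a little off and sometimes report something else, mostly with a low value. They report only what shows in the picture. A call takes as long as a camera call. They do not tell look-alikes from the thing itself.
- recognise(camera, query): "point" ([x, y, z] in m, in world coordinates, good to about 4 mm: the middle of the surface that is visible of it).
- regions_of(camera, query): "pixels" (480x640 bool, what is visible of it).
The state is a dict: "time": time; "joint_pos": joint angles; "joint_vel": joint speeds; "joint_efforts": joint torques, N m; "tool_pos": TCP position; "tool_rot": TCP orientation; "contact_force": force on the tool from outside, world axes, zero at the start; "ft_torque": the same for the moment, N m; "gripper_width": opening from 0.0 (shut) to 1.0 (fully open); "grasp_force": force on a finger pad.
Only numpy, scipy, OpenCV 4.12 (cv2) and the standard library are available. Lean on these libraries where they do the work, as an engineer would, in place of code of your own. Each camera call takes 0.05 s, during which the arm holds its last target. There are 200 camera calls.

## Working session

There is one attempt and no reset: what is moved stays moved. The work goes in short steps, Python scripts to look and compute and a tool call to move; the robot and the scene stay as the last step left them, time stands still between calls to the robot, and variables do not carry over. Pictures are saved under pics/ and viewed, at most 10 in all, crops included, and the job is handed in when it is done.

Besides the shell and the picture viewer there is one more tool, called after ">>>" as name([rows], argument=value, ...), one row to a line, values as JSON. apply_moves: Moves the arm, as the interface text tells. Its arguments: {"type":"object","properties":{"targets":{"type":"array"}},"required":["targets"]}

```bash
mkdir -p pics
python3 - <<'E'
from plant import *
import cv2,numpy as np
s=state();print(s['tool_pos'],s['tool_rot'],s['time'])
for c in ['scene','side']:
    im=grab_frame(c);cv2.imwrite(f'pics/{c}0.png',im[:,:,::-1])
    k=get_calibration(c);print(c,np.round(k['camera_matrix'],1).tolist(),np.round(k['pose'],3).tolist())
    for q in ['carrier','tab','carrier_end','in_rail','out_rail','out_shelf','out_stop']:
        print(q,[(np.round(r['point'],3).tolist(),round(r['score'],2)) for r in recognise(c,q)][:4])
E
```

```text
[ 0.16710131 -0.60163577  0.25206841] [-1.04108532e-03  9.90848040e-01  1.34978064e-01 -1.12719347e-05] 0.0
scene [[445.1, 0.0, 324.2], [0.0, 445.1, 237.9], [0.0, 0.0, 1.0]] [[0.581, -0.585, 0.566, 1.249], [0.814, 0.415, -0.407, -0.435], [0.003, 0.697, 0.717, 1.033], [0.0, 0.0, 0.0, 1.0]]
carrier [([0.308, 0.459, 0.011], 0.77), ([0.756, 0.364, 0.013], 0.76), ([0.522, 0.126, 0.158], 0.69), ([0.323, -0.158, 0.033], 0.67)]
tab [([0.309, 0.459, 0.011], 0.91), ([0.763, 0.361, 0.008], 0.76), ([0.528, 0.124, 0.158], 0.72), ([0.323, -0.155, 0.035], 0.6)]
carrier_end [([0.325, -0.149, 0.033], 0.87), ([0.759, 0.364, 0.012], 0.72), ([0.521, 0.123, 0.156], 0.68), ([0.306, 0.461, 0.006], 0.57)]
in_rail [([0.515, 0.126, 0.011], 0.8)]
out_rail [([0.533, -0.296, 0.037], 0.9)]
out_shelf [([0.536, -0.298, 0.04], 0.61)]
out_stop [([0.533, -0.295, 0.039], 0.69), ([0.522, 0.121, 0.156], 0.27)]
side [[544.1, 0.0, 315.4], [0.0, 544.1, 238.5], [0.0, 0.0, 1.0]] [[-0.786, 0.449, -0.425, -0.038], [-0.618, -0.578, 0.533, 0.766], [-0.007, 0.682, 0.732, 1.112], [0.0, 0.0, 0.0, 1.0]]
carrier [([0.298, 0.47, 0.031], 0.89), ([0.496, 0.142, 0.153], 0.85), ([0.328, -0.13, 0.034], 0.74), ([0.742, 0.377, 0.028], 0.62)]
tab [([0.746, 0.38, 0.025], 0.78), ([0.498, 0.142, 0.146], 0.76), ([0.331, -0.133, 0.036], 0.66), ([0.303, 0.465, 0.032], 0.66)]
carrier_end [([0.744, 0.379, 0.029], 0.86), ([0.328, -0.131, 0.037], 0.62), ([0.493, 0.139, 0.147], 0.57)]
in_rail [([0.495, 0.186, 0.012], 0.71)]
out_rail [([0.507, -0.287, 0.052], 0.64)]
out_shelf [([0.508, -0.292, 0.054], 0.75)]
out_stop [([0.512, -0.289, 0.055], 0.57)]
```

View pics/scene0.png

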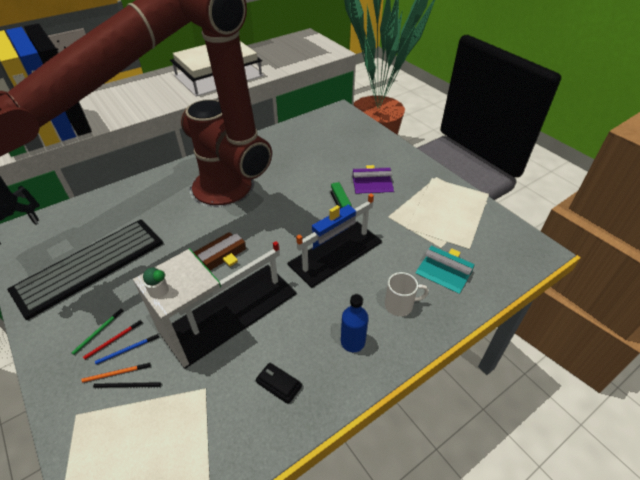

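View pics/side0.png

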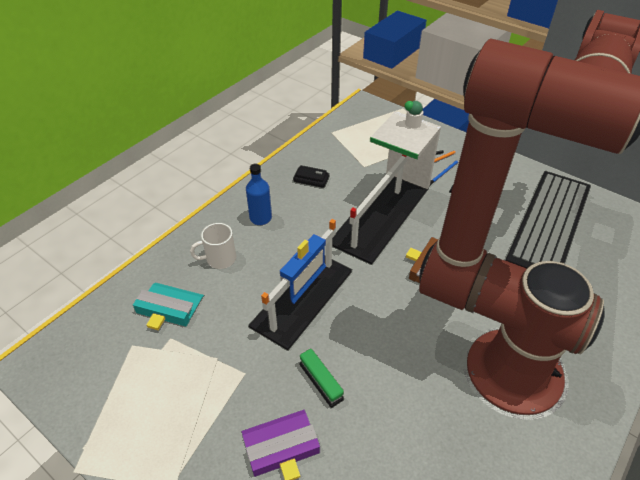

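The scene view shows the blue carrier on the orange-stopped rail, with its tab at (335,212) and stops at (299,239) and (371,198). The near red stop is at (276,245) and the shelf's green edge at about (205,265). In the side view the tab is at (304,249), the orange stops at (332,224) and (265,297), the red stop at (353,212), and the green edge runs from (372,139) to (417,153).

```bash
cat > h.py <<'E'
from plant import *
import cv2,numpy as np
def ray(c,uv,k=None):
    k=k or get_calibration(c);K=k['camera_matrix'];P=np.array(k['pose'])
    d=np.linalg.inv(K)@[uv[0],uv[1],1];return P[:3,3],P[:3,:3]@[d[0],-d[1],-d[2]]
def atz(c,uv,z,k=None):
    o,d=ray(c,uv,k);return o+d*(z-o[2])/d[2]
def tri(r):
    A=0;b=0
    for o,d in r:
        d=d/np.linalg.norm(d);M=np.eye(3)-np.outer(d,d);A=A+M;b=b+M@o
    return np.linalg.solve(A,b)
HS={'yellow':((22,130,120),(32,255,255)),'orange':((5,150,100),(16,255,255)),'red':((0,170,80),(4,255,255)),'green':((45,100,50),(80,255,255)),'blue':((105,130,60),(125,255,255))}
def mask(im,col):
    h=cv2.cvtColor(im,cv2.COLOR_RGB2HSV);m=cv2.inRange(h,*HS[col])
    if col=='red': m|=cv2.inRange(h,(176,170,80),(180,255,255))
    return m
def blobs(im,col,box=None,amin=8):
    m=mask(im,col)
    if box: z=np.zeros_like(m);x0,y0,x1,y1=box;z[y0:y1,x0:x1]=m[y0:y1,x0:x1];m=z
    n,l,st,ce=cv2.connectedComponentsWithStats(m)
    return [(ce[i].round(1).tolist(),st[i].tolist()) for i in range(1,n) if st[i][4]>=amin]
E
python3 - <<'E'
from h import *
B={'scene':{'yellow':(325,200,345,225),'orange':(290,190,380,250),'red':(265,235,285,260),'green':(185,240,225,290)},
'side':{'yellow':(290,235,315,262),'orange':(255,215,345,310),'red':(340,200,365,225),'green':(365,130,425,160)}}
for c in B:
    im=cv2.imread(f'pics/{c}0.png')[:,:,::-1].copy()
    for q,b in B[c].items():
        z={'yellow':.178,'orange':.153,'red':.153,'green':.2225}[q]
        for ce,st in blobs(im,q,b,4): print(c,q,ce,st,atz(c,ce,z).round(4))
    m=mask(im,'green')
    x0,y0,x1,y1=B[c]['green'];ys,xs=np.nonzero(m[y0:y1,x0:x1]);xs=xs+x0;ys=ys+y0
    for i in (xs.argmin(),xs.argmax()): print(c,'gr',xs[i],ys[i],atz(c,(xs[i],ys[i]),.2225).round(3))
E
```

```text
scene yellow [334.2, 208.4] [330, 205, 9, 7, 36] [0.4947 0.1419 0.178 ]
scene orange [370.1, 196.4] [368, 194, 5, 8, 19] [0.492  0.2798 0.153 ]
scene orange [299.0, 237.3] [296, 235, 6, 7, 26] [0.5122 0.0089 0.153 ]
scene red [275.1, 243.6] [273, 242, 5, 4, 17] [ 0.4946 -0.0573  0.153 ]
scene green [201.2, 261.5] [190, 249, 21, 23, 31] [ 0.5021 -0.2632  0.2225]
scene gr 190 249 [ 0.448 -0.268  0.223]
scene gr 214 276 [ 0.561 -0.258  0.222]
side yellow [302.5, 248.8] [298, 240, 10, 19, 135] [0.5082 0.1298 0.178 ]
side orange [332.1, 224.1] [330, 219, 5, 11, 46] [0.5167 0.0044 0.153 ]
side orange [264.8, 297.8] [262, 292, 7, 12, 60] [0.4971 0.2751 0.153 ]
side red [352.7, 212.2] [351, 208, 5, 10, 39] [ 0.501 -0.061  0.153]
side green [394.7, 148.2] [371, 138, 47, 21, 198] [ 0.5149 -0.2657  0.2225]
side gr 371 138 [ 0.589 -0.264  0.223]
side gr 417 155 [ 0.454 -0.277  0.223]
```

```bash
cat >> h.py <<'E'
def phi():
    w,x,y,z=state()['tool_rot'];return 2*np.arctan2(y,x)
def plan(tgt,ph,n):
    s=state();p=np.array(s['tool_pos']);f=phi();d=(np.array(tgt)-p)
    df=(ph-f+np.pi)%(2*np.pi)-np.pi
    for i in range(n):
        want=np.array(tgt)*(i+1)/n+np.array(s['tool_pos'])*(1-(i+1)/n);e=want-p
        c,sn=np.cos(f),np.sin(f)
        t=np.round([(c*e[0]+sn*e[1])*10,(sn*e[0]-c*e[1])*10,-e[2]*10],2)
        tw=round(-((s0:=phi())+df*(i+1)/n-f)*10,2)
        p=p+np.array([c*t[0]+sn*t[1],sn*t[0]-c*t[1],-t[2]])/10;f-=tw/10
        print(t.tolist(),tw, 'LIM' if np.linalg.norm(t)>.5 or abs(tw)>1 else '')
    print('end',p.round(4),round(f,4))
E
python3 -c "
from h import *
plan([.45,-.1,.40],1.64,16)"
```

```text
[0.25, -0.26, -0.09] -0.86 
[0.28, -0.23, -0.09] -0.85 
[0.29, -0.21, -0.09] -0.86 
[0.31, -0.18, -0.1] -0.85 
[0.33, -0.15, -0.09] -0.86 
[0.34, -0.13, -0.09] -0.85 
[0.34, -0.1, -0.09] -0.86 
[0.36, -0.06, -0.09] -0.86 
[0.35, -0.04, -0.09] -0.85 
[0.36, -0.01, -0.1] -0.86 
[0.36, 0.03, -0.09] -0.85 
[0.36, 0.05, -0.09] -0.86 
[0.35, 0.09, -0.09] -0.85 
[0.34, 0.11, -0.09] -0.86 
[0.33, 0.15, -0.09] -0.86 
[0.32, 0.17, -0.1] -0.85 
end [ 0.45   -0.0998  0.4003] 1.6398
```

>>> apply_moves([
  {"translation":[0.25,-0.26,-0.09],"twist":-0.86,"hand":1},
  {"translation":[0.28,-0.23,-0.09],"twist":-0.85,"hand":1},
  {"translation":[0.29,-0.21,-0.09],"twist":-0.86,"hand":1},
  {"translation":[0.31,-0.18,-0.1],"twist":-0.85,"hand":1},
  {"translation":[0.33,-0.15,-0.09],"twist":-0.86,"hand":1},
  {"translation":[0.34,-0.13,-0.09],"twist":-0.85,"hand":1},
  {"translation":[0.34,-0.1,-0.09],"twist":-0.86,"hand":1},
  {"translation":[0.36,-0.06,-0.09],"twist":-0.86,"hand":1},
])

```text
time: 1.6
tool_pos: [0.3096, -0.3497, 0.3269]
tool_rot: [0.0, 0.887, 0.461, 0.0]
contact_force: [-0.9, 0.1, -0.2]
gripper_width: 0.998
grasp_force: 0.0
```

>>> apply_moves([
  {"translation":[0.35,-0.04,-0.09],"twist":-0.85,"hand":1},
  {"translation":[0.36,-0.01,-0.1],"twist":-0.86,"hand":1},
  {"translation":[0.36,0.03,-0.09],"twist":-0.85,"hand":1},
  {"translation":[0.36,0.05,-0.09],"twist":-0.86,"hand":1},
  {"translation":[0.35,0.09,-0.09],"twist":-0.85,"hand":1},
  {"translation":[0.34,0.11,-0.09],"twist":-0.86,"hand":1},
  {"translation":[0.33,0.15,-0.09],"twist":-0.86,"hand":1},
  {"translation":[0.32,0.17,-0.1],"twist":-0.85,"hand":1},
])

```text
time: 2.4
tool_pos: [0.4504, -0.0983, 0.4008]
tool_rot: [0.0, 0.681, 0.732, 0.0]
contact_force: [0.6, -0.9, -0.4]
gripper_width: 1.0
grasp_force: 0.0
```

Run:
```python
from h import *
k=get_calibration('wrist');im=grab_frame('wrist');cv2.imwrite('pics/w1.png',im[:,:,::-1])
import pickle;pickle.dump(k,open('w1.pkl','wb'))
s=state();print(s['tool_pos'],phi(),s['tool_rot'],np.round(k['pose'],3).tolist(),k['camera_matrix'].round(1).tolist(),[x for x in k])
for q,z in [('red',.165),('orange',.165),('yellow',.195),('green',.22)]:
    for ce,st in blobs(im,q,None,15): print(q,ce,st,atz('wrist',ce,z,k).round(4))
plan([.503,.06,.40],1.644,5)
```

```text
[ 0.45237179 -0.09473884  0.40275205] 1.650891433172233 [0.00088643 0.67822713 0.73484759 0.00248901] [[0.997, -0.069, -0.02, 0.445], [0.072, 0.957, 0.281, -0.027], [-0.001, -0.282, 0.959, 0.522], [0.0, 0.0, 0.0, 1.0]] [[351.1, 0.0, 321.8], [0.0, 351.1, 241.7], [0.0, 0.0, 1.0]] ['camera_matrix', 'pose']
red [375.3, 177.1] [368, 171, 15, 14, 176] [ 0.5008 -0.0599  0.165 ]
red [284.5, 403.4] [283, 401, 4, 6, 19] [ 0.4212 -0.3407  0.165 ]
orange [399.4, 111.3] [391, 103, 18, 16, 235] [0.5166 0.0037 0.165 ]
orange [183.2, 218.2] [174, 174, 20, 89, 486] [ 0.3063 -0.1162  0.165 ]
orange [242.9, 245.9] [240, 224, 6, 43, 58] [ 0.3685 -0.142   0.165 ]
yellow [255.1, 218.4] [242, 208, 27, 23, 532] [ 0.3863 -0.104   0.195 ]
yellow [620.4, 313.9] [598, 249, 42, 126, 794] [ 0.7647 -0.1778  0.195 ]
green [376.8, 389.7] [311, 383, 135, 14, 1527] [ 0.5183 -0.2686  0.22  ]
green [250.5, 414.4] [248, 411, 6, 7, 31] [ 0.3898 -0.3088  0.22  ]
[0.3, 0.13, 0.01] 0.01 
[0.3, 0.12, 0.0] 0.02 
[0.3, 0.13, 0.01] 0.01 
[0.3, 0.12, 0.0] 0.02 
[0.3, 0.12, 0.01] 0.01 
end [0.5026 0.0596 0.3998] 1.6439
```

View pics/w1.png

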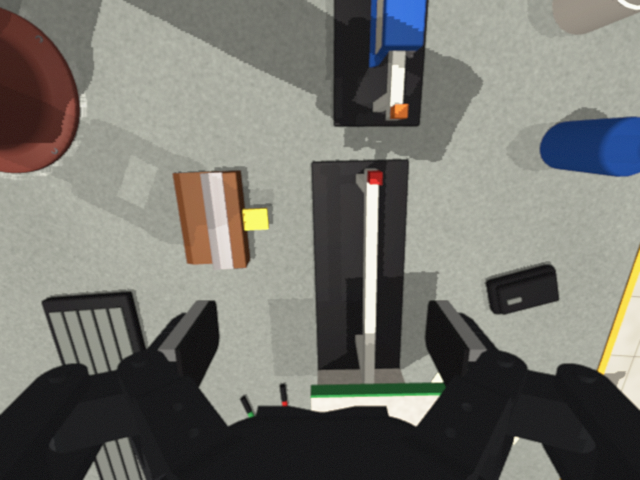

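The wrist view shows the red near stop at (375,177), the rail top running down to (370,380), the green shelf edge at about row 390, and the orange stop with the end of the carrier at (399,111).

Run:
```python
from h import *
import pickle;k=pickle.load(open('w1.pkl','rb'));im=cv2.imread('pics/w1.png')
g=cv2.cvtColor(im,cv2.COLOR_BGR2GRAY).astype(int)
P=[]
for r in range(192,375,8):
    row=g[r,352:396];d=np.diff(row);a=352+d.argmax()+1;b=352+d.argmin()+1
    w=np.clip(row-60,0,None)
    A,B=atz('wrist',(a-.5,r),.14,k),atz('wrist',(b-.5,r),.14,k);P.append([r,a,b,*A[:2],*B[:2]])
P=np.array(P);print(P[::3].round(3))
for i in (3,5):
    f=np.polyfit(P[:,i+1],P[:,i],1);print('x=%.4f y + %.4f yaw %.4f'%(f[0],f[1],-np.arctan(f[0])), np.polyval(f,-.2))
# green edge line, lower front edge z=.215..; stop top ctr
m=mask(im[:,:,::-1].copy(),'green')[370:400,305:450]
ys,xs=np.nonzero(m)
top=[(c+305,370+np.nonzero(m[:,c])[0].min()) for c in range(10,138,8)]
T=np.array([atz('wrist',(u,v-.5),.215,k) for u,v in top]);f=np.polyfit(T[:,0],T[:,1],1);print('edge',f,np.arctan(f[0]),T[[0,-1]].round(3))
for c in (311,445): print(atz('wrist',(c,390),.222,k))
```

```text
[[ 1.92e+02  3.67e+02  3.79e+02  4.97e-01 -7.90e-02  5.10e-01 -7.80e-02]
 [ 2.16e+02  3.66e+02  3.78e+02  4.99e-01 -1.05e-01  5.12e-01 -1.04e-01]
 [ 2.40e+02  3.66e+02  3.78e+02  5.02e-01 -1.33e-01  5.15e-01 -1.32e-01]
 [ 2.64e+02  3.66e+02  3.77e+02  5.05e-01 -1.62e-01  5.17e-01 -1.61e-01]
 [ 2.88e+02  3.65e+02  3.77e+02  5.07e-01 -1.92e-01  5.21e-01 -1.91e-01]
 [ 3.12e+02  3.65e+02  3.76e+02  5.10e-01 -2.23e-01  5.23e-01 -2.22e-01]
 [ 3.36e+02  3.55e+02  3.76e+02  5.01e-01 -2.56e-01  5.27e-01 -2.55e-01]
 [ 3.60e+02  3.59e+02  3.75e+02  5.10e-01 -2.90e-01  5.30e-01 -2.89e-01]]
x=-0.0567 y + 0.4941 yaw 0.0567 0.505473150909921
x=-0.0963 y + 0.5021 yaw 0.0960 0.5213395094815311
edge [ 0.08910625 -0.31184421] 0.08887153115461206 [[ 0.455 -0.272  0.215]
 [ 0.579 -0.261  0.215]]
[ 0.4511354 -0.2722228  0.222    ]
[ 0.58708154 -0.26236982  0.222     ]
```

>>> apply_moves([
  {"translation":[0.3,0.13,0],"twist":0,"hand":1},
  {"translation":[0.3,0.12,0],"twist":0,"hand":1},
  {"translation":[0.3,0.13,0],"twist":0,"hand":1},
  {"translation":[0.3,0.12,0],"twist":0,"hand":1},
  {"translation":[0.3,0.12,0],"twist":0,"hand":1},
  {"translation":[0,0,0],"twist":0,"hand":1},
])

```text
time: 3.05
tool_pos: [0.5018, 0.0567, 0.4001]
tool_rot: [-0.0, 0.681, 0.732, 0.0]
contact_force: [0.4, -0.6, -0.4]
gripper_width: 1.003
grasp_force: 0.0
```

Run:
```python
from h import *
k=get_calibration('wrist');im=grab_frame('wrist');cv2.imwrite('pics/w2.png',im[:,:,::-1])
import pickle;pickle.dump(k,open('w2.pkl','wb'))
s=state();print(s['tool_pos'],phi(),s['tool_rot'],s['time'])
for q,z in [('red',.165),('orange',.165),('yellow',.195),('green',.22),('blue',.16)]:
    for ce,st in blobs(im,q,None,40): print(q,ce,st,atz('wrist',ce,z,k).round(4))
```

```text
[0.50154553 0.05522288 0.40009689] 1.6424594040768965 [-1.50241566e-04  6.81321568e-01  7.31984171e-01 -2.66970582e-04] 3.1
red [314.3, 309.6] [309, 301, 11, 18, 172] [ 0.5005 -0.0555  0.165 ]
orange [334.0, 258.6] [328, 250, 13, 17, 194] [0.5176 0.0063 0.165 ]
orange [159.7, 298.9] [146, 271, 27, 63, 1005] [ 0.3282 -0.055   0.165 ]
orange [196.3, 288.2] [190, 276, 14, 25, 168] [ 0.3692 -0.0391  0.165 ]
yellow [335.8, 136.8] [330, 120, 12, 35, 389] [0.508 0.131 0.195]
yellow [619.8, 220.4] [597, 149, 43, 139, 936] [0.7837 0.0746 0.195 ]
yellow [224.4, 312.0] [216, 302, 18, 21, 309] [ 0.408  -0.0496  0.195 ]
yellow [582.2, 338.0] [572, 313, 22, 52, 360] [ 0.7835 -0.0524  0.195 ]
yellow [542.0, 465.5] [535, 450, 14, 30, 171] [ 0.7839 -0.2246  0.195 ]
green [224.3, 6.9] [191, 0, 55, 21, 625] [0.416  0.2176 0.22  ]
blue [334.7, 131.4] [316, 59, 40, 150, 4996] [0.5077 0.1363 0.16  ]
blue [531.5, 263.2] [484, 228, 99, 71, 4251] [0.7333 0.015  0.16  ]
```

View pics/w2.png

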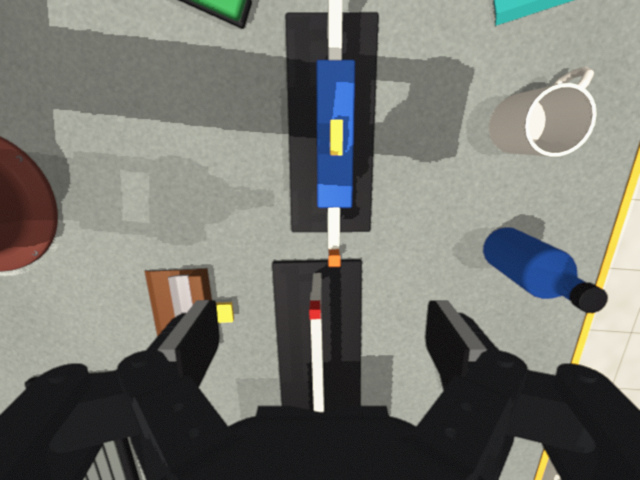

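The wrist view shows the carrier header spanning (317–355, 60–207), the tab at (336,137), the orange stop at (334,259) and the red stop at (315,310).

Run:
```python
from h import *
import pickle;k=pickle.load(open('w2.pkl','rb'));im=cv2.imread('pics/w2.png')[:,:,::-1].copy()
m=mask(im,'blue')|mask(im,'yellow')
L=[];R=[]
for r in list(range(66,115,4))+list(range(160,204,4)):
    c=np.nonzero(m[r,300:370])[0]+300
    L.append(atz('wrist',(c.min()-.5,r),.16,k));R.append(atz('wrist',(c.max()+.5,r),.16,k))
for Q in (np.array(L),np.array(R)):
    f=np.polyfit(Q[:,1],Q[:,0],1);print('yaw',-np.arctan(f[0]),'x at .131',np.polyval(f,.131))
c=np.nonzero(m[:,325])[0];print(c.min(),c.max(),[atz('wrist',(335,v),.16,k).round(4).tolist() for v in (c.min()-.5,c.max()+.5)])
yb=mask(im,'yellow')[110:165,320:350];ys,xs=np.nonzero(yb);print(xs.min()+320,xs.max()+320,ys.min()+110,ys.max()+110)
print([atz('wrist',(335.8,v),.195,k).round(4).tolist() for v in (119.5,150)])
```

```text
yaw 0.07837248810036956 x at .131 0.4896711213934669
yaw 0.07650727478714116 x at .131 0.5267354836590329
60 207 [[0.5027, 0.2, 0.16], [0.5143, 0.0608, 0.16]]
330 341 120 154
[[0.5067, 0.1455, 0.195], [0.5089, 0.1197, 0.195]]
```

```bash
python3 -c "
from h import *
plan([.508,.131,.25],1.648,4)"
```

```text
[0.19, 0.03, 0.38] -0.01 
[0.19, 0.03, 0.37] -0.02 
[0.18, 0.03, 0.38] -0.01 
[0.19, 0.03, 0.37] -0.02 
end [0.508  0.1309 0.2501] 1.6485
```

>>> apply_moves([
  {"translation":[0.19,0.03,0.38],"twist":-0.01,"hand":1},
  {"translation":[0.19,0.03,0.37],"twist":-0.02,"hand":1},
  {"translation":[0.18,0.03,0.38],"twist":-0.01,"hand":1},
  {"translation":[0.19,0.03,0.37],"twist":-0.02,"hand":1},
  {"translation":[0,0,0],"twist":0,"hand":0.6},
  {"translation":[0,0,0],"twist":0,"hand":0.6},
])

```text
time: 3.7
tool_pos: [0.508, 0.1288, 0.2503]
tool_rot: [-0.0, 0.68, 0.733, -0.001]
contact_force: [-0.4, -0.5, 1.0]
gripper_width: 0.691
grasp_force: 0.0
```

Run:
```python
from h import *
k=get_calibration('wrist');im=grab_frame('wrist');cv2.imwrite('pics/w3.png',im[:,:,::-1])
s=state();print(s['tool_pos'],phi(),s['tool_rot'])
for q,z in [('yellow',.195),('blue',.16)]:
    for ce,st in blobs(im,q,None,200): print(q,ce,st,atz('wrist',ce,z,k).round(4))
plan([.508,.131,.187],1.648,2)
```

```text
[0.50890494 0.12875645 0.25212744] 1.644734357885851 [9.80915387e-04 6.80488077e-01 7.32758216e-01 6.40922910e-04]
yellow [324.4, 265.9] [316, 232, 18, 68, 1117] [0.5081 0.1354 0.195 ]
yellow [176.9, 425.2] [167, 414, 20, 22, 356] [0.4248 0.0237 0.195 ]
blue [324.0, 236.8] [293, 139, 63, 211, 10653] [0.5075 0.1417 0.16  ]
blue [587.6, 369.6] [522, 318, 118, 123, 6425] [0.6995 0.0589 0.16  ]
[0.01, -0.0, 0.33] -0.02 
[0.01, -0.01, 0.32] -0.01 
end [0.5078 0.1307 0.1871] 1.6477
```

View pics/w3.png

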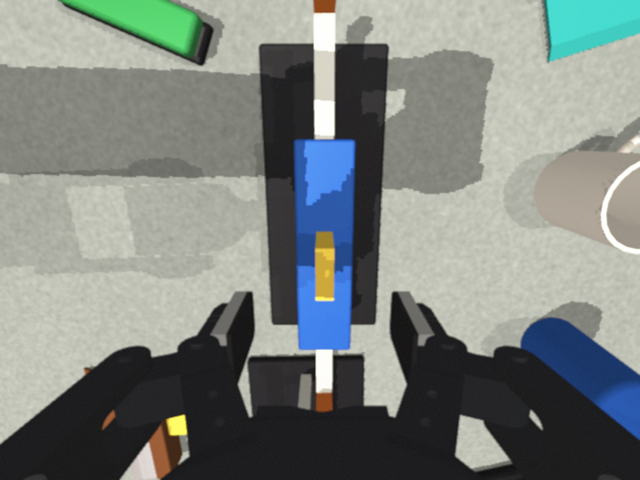

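The tab is centred between the fingers at column 324, with its top spanning rows 248–300, which agrees with (.508,.131). I'll descend and grip.

>>> apply_moves([
  {"translation":[0.01,0,0.32],"twist":-0.01,"hand":0.6},
  {"translation":[0.01,0,0.32],"twist":0,"hand":0.6},
  {"translation":[0,0,0],"twist":0,"hand":0.6},
  {"translation":[0,0,0],"twist":0,"hand":0},
  {"translation":[0,0,0],"twist":0,"hand":0},
  {"translation":[0,0,0],"twist":0,"hand":0},
  {"translation":[0,0,0],"twist":0,"hand":0},
  {"translation":[0,0,0],"twist":0,"hand":0},
])

```text
time: 4.55
tool_pos: [0.5094, 0.1317, 0.1895]
tool_rot: [0.002, 0.68, 0.733, 0.001]
contact_force: [-0.9, 0.2, 6.8]
gripper_width: 0.104
grasp_force: 59.6
```

>>> apply_moves([
  {"translation":[0,0,-0.1],"twist":0,"hand":0},
  {"translation":[0,0,-0.2],"twist":0,"hand":0},
  {"translation":[0,0,-0.25],"twist":0,"hand":0},
  {"translation":[0,0,-0.25],"twist":0,"hand":0},
  {"translation":[0,0,-0.25],"twist":0,"hand":0},
  {"translation":[0,0,-0.2],"twist":0,"hand":0},
  {"translation":[0,0,-0.1],"twist":0,"hand":0},
  {"translation":[0,0,0],"twist":0,"hand":0},
])

```text
time: 5.35
tool_pos: [0.5086, 0.1319, 0.3233]
tool_rot: [0.001, 0.68, 0.733, 0.001]
contact_force: [-0.1, 0.7, -2.0]
gripper_width: 0.105
grasp_force: 58.7
```

Run:
```python
from h import *
k=get_calibration('wrist');im=grab_frame('wrist');cv2.imwrite('pics/w4.png',im[:,:,::-1])
s=state();print(s['tool_pos'],phi(),s['gripper_width'],s['contact_force'])
m=mask(im,'blue')|mask(im,'yellow')
n,l,st,ce=cv2.connectedComponentsWithStats(m);i=1+st[1:,4].argmax();print(st[i])
c,r=cv2.findContours((l==i).astype(np.uint8),0,1)[0][0],0
zz=s['tool_pos'][2]-.187+.16;ly=[]
for r in range(st[i][1]+6,st[i][1]+90,4):
    q=np.nonzero(l[r]==i)[0];ly.append([atz('wrist',(q.min()-.5,r),zz,k),atz('wrist',(q.max()+.5,r),zz,k)])
ly=np.array(ly)
for j in (0,1):
    f=np.polyfit(ly[:,j,1],ly[:,j,0],1);print('yaw',-np.arctan(f[0]),'x at',np.polyval(f,s['tool_pos'][1]))
print('end y',atz('wrist',(st[i][0]+30,st[i][1]-.5),zz,k))
plan([.515,-.195,.318],1.648-.0775+.093,10)
```

```text
[0.50806156 0.13184751 0.32155777] 1.6468557368854824 0.10417261932869785 [-0.68467227  0.67298735 -2.29966871]
[  278   143    87   155 11398]
yaw 0.07617303037886544 x at 0.489918048780344
yaw 0.07480568433684372 x at 0.5258456774191985
end y [0.4970407  0.20164689 0.29455777]
[-0.33, -0.02, 0.0] -0.02 
[-0.32, -0.02, 0.01] -0.01 
[-0.33, -0.02, 0.0] -0.02 
[-0.33, -0.01, 0.0] -0.02 
[-0.32, -0.03, 0.01] -0.01 
[-0.33, -0.02, 0.0] -0.02 
[-0.32, -0.02, 0.0] -0.02 
[-0.33, -0.02, 0.01] -0.01 
[-0.33, -0.02, 0.0] -0.02 
[-0.32, -0.02, 0.01] -0.02 
end [ 0.5153 -0.1947  0.3176] 1.6639
```

View pics/w4.png

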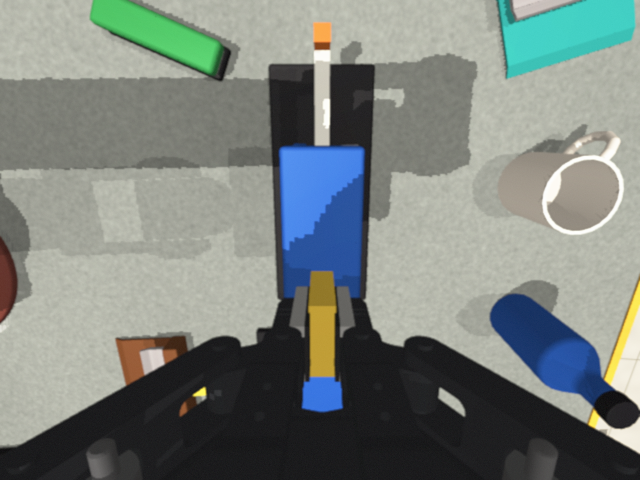

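The carrier is held level and clear of the rail, with its header at (280–365, 147–298). The stretch between the shelf edge (-60) and the near stop (+140) is 200 mm, so I'll centre it at about +38 for clearance on both sides.

```bash
python3 -c "
from h import *
plan([.5123,-.167,.325],1.648-.0755+.094,8)"
```

```text
[-0.37, -0.02, -0.0] -0.02 
[-0.38, -0.03, -0.01] -0.03 
[-0.37, -0.02, -0.0] -0.02 
[-0.37, -0.03, -0.01] -0.03 
[-0.37, -0.02, -0.0] -0.02 
[-0.38, -0.03, -0.01] -0.03 
[-0.37, -0.03, -0.0] -0.02 
[-0.37, -0.03, -0.0] -0.03 
end [ 0.5123 -0.1669  0.3246] 1.6669
```

>>> apply_moves([
  {"translation":[-0.2,-0.02,0],"twist":-0.02,"hand":0},
  {"translation":[-0.35,-0.03,-0.01],"twist":-0.03,"hand":0},
  {"translation":[-0.45,-0.03,0],"twist":-0.02,"hand":0},
  {"translation":[-0.49,-0.03,-0.01],"twist":-0.03,"hand":0},
  {"translation":[-0.49,-0.03,0],"twist":-0.02,"hand":0},
  {"translation":[-0.45,-0.03,-0.01],"twist":-0.03,"hand":0},
  {"translation":[-0.35,-0.02,0],"twist":-0.02,"hand":0},
  {"translation":[-0.2,-0.02,0],"twist":-0.03,"hand":0},
])

```text
time: 6.2
tool_pos: [0.5113, -0.1693, 0.3219]
tool_rot: [-0.002, 0.673, 0.739, -0.001]
contact_force: [-0.1, 0.8, -2.1]
gripper_width: 0.107
grasp_force: 58.6
```

>>> apply_moves([
  {"translation":[0,0,0],"twist":0,"hand":0},
  {"translation":[0,0,0],"twist":0,"hand":0},
  {"translation":[0,0,0],"twist":0,"hand":0},
])

```text
time: 6.5
tool_pos: [0.512, -0.1658, 0.3233]
tool_rot: [-0.001, 0.672, 0.741, -0.0]
contact_force: [-0.0, 0.0, -1.5]
gripper_width: 0.107
grasp_force: 58.6
```

Run:
```python
from h import *
k=get_calibration('wrist');im=grab_frame('wrist');cv2.imwrite('pics/w5.png',im[:,:,::-1])
import pickle;pickle.dump(k,open('w5.pkl','wb'))
s=state();print(s['tool_pos'],phi(),s['gripper_width'],s['contact_force'])
for q in ['red','orange']:
    for ce,st in blobs(im,q,None,60): print(q,ce,st,atz('wrist',ce,.165,k).round(4))
m=mask(im,'blue')
n,l,st,ce=cv2.connectedComponentsWithStats(m);i=1+st[1:,4].argmax();print(st[i])
zz=s['tool_pos'][2]-.187+.16;ly=[]
for r in range(st[i][1]+6,st[i][1]+90,4):
    q=np.nonzero(l[r]==i)[0];ly.append([atz('wrist',(q.min()-.5,r),zz,k),atz('wrist',(q.max()+.5,r),zz,k)])
ly=np.array(ly)
for j in (0,1):
    f=np.polyfit(ly[:,j,1],ly[:,j,0],1);print('yaw',-np.arctan(f[0]),'x at',np.polyval(f,s['tool_pos'][1]))
sc=grab_frame('scene');cv2.imwrite('pics/s5.png',cv2.resize(sc[150:350,120:400,::-1],None,fx=2.8,fy=2.8))
```

```text
[ 0.51212386 -0.16577541  0.32365407] 1.6681830482592077 0.10490014359559281 [-0.67227526  0.87743117 -1.38014624]
red [322.9, 92.4] [315, 83, 16, 19, 269] [ 0.5017 -0.0615  0.165 ]
orange [354.0, 6.2] [346, 0, 19, 14, 235] [ 0.5178 -0.0042  0.165 ]
orange [167.0, 129.1] [163, 109, 8, 44, 65] [ 0.3863 -0.0986  0.165 ]
orange [153.4, 124.7] [150, 110, 8, 38, 115] [ 0.3761 -0.0964  0.165 ]
orange [109.9, 155.0] [94, 113, 31, 114, 1463] [ 0.3416 -0.1221  0.165 ]
[  279   143    87   155 11365]
yaw 0.09763702930417291 x at 0.49357569345657937
yaw 0.09251580370624814 x at 0.5287014048437957
```

View pics/w5.png

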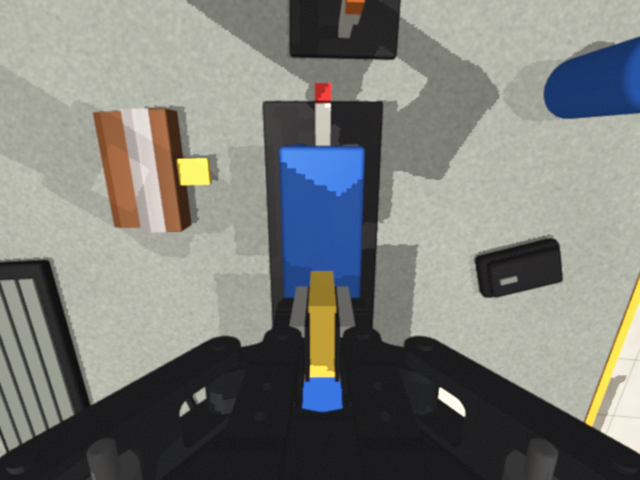

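The header axis is at x≈.5115 and the rail line at x≈.512. The stop at (323,92) lines up with the header, so I'll lower it.

>>> apply_moves([
  {"translation":[0,0,0.15],"twist":0,"hand":0},
  {"translation":[0,0,0.2],"twist":0,"hand":0},
  {"translation":[0,0,0.2],"twist":0,"hand":0},
  {"translation":[0,0,0.2],"twist":0,"hand":0},
  {"translation":[0,0,0.2],"twist":0,"hand":0},
  {"translation":[0,0,0.1],"twist":0,"hand":0},
  {"translation":[0,0,0.05],"twist":0,"hand":0},
  {"translation":[0,0,0.05],"twist":0,"hand":0},
])

```text
time: 7.4
tool_pos: [0.5125, -0.1668, 0.2093]
tool_rot: [0.0, 0.672, 0.74, 0.0]
contact_force: [0.4, 0.1, -2.3]
gripper_width: 0.109
grasp_force: 58.6
```

>>> apply_moves([
  {"translation":[0,0,0.05],"twist":0,"hand":0},
  {"translation":[0,0,0.05],"twist":0,"hand":0},
  {"translation":[0,0,0],"twist":0,"hand":0},
])

```text
time: 7.7
tool_pos: [0.512, -0.1668, 0.1988]
tool_rot: [-0.0, 0.672, 0.74, -0.0]
contact_force: [-0.1, 0.6, -2.2]
gripper_width: 0.109
grasp_force: 58.6
```

>>> apply_moves([
  {"translation":[0,0,0.03],"twist":0,"hand":0},
  {"translation":[0,0,0.03],"twist":0,"hand":0},
  {"translation":[0,0,0.02],"twist":0,"hand":0},
  {"translation":[0,0,0],"twist":0,"hand":0},
])

```text
time: 8.1
tool_pos: [0.512, -0.1668, 0.1909]
tool_rot: [-0.0, 0.672, 0.74, -0.0]
contact_force: [0.7, 0.2, -1.4]
gripper_width: 0.105
grasp_force: 58.6
```

>>> apply_moves([
  {"translation":[0,0,0.01],"twist":0,"hand":0},
  {"translation":[0,0,0.01],"twist":0,"hand":0},
  {"translation":[0,0,0.01],"twist":0,"hand":0},
  {"translation":[0,0,0],"twist":0,"hand":0},
])

```text
time: 8.5
tool_pos: [0.5124, -0.167, 0.1895]
tool_rot: [0.0, 0.672, 0.74, 0.0]
contact_force: [-2.5, 1.4, 3.2]
gripper_width: 0.107
grasp_force: 59.5
```

It's seated: Fz changed from -1.4 N to +3.2 N. Releasing it and raising the tool.

>>> apply_moves([
  {"translation":[0,0,0],"twist":0,"hand":0.5},
  {"translation":[0,0,0],"twist":0,"hand":0.5},
  {"translation":[0,0,0],"twist":0,"hand":0.5},
  {"translation":[0,0,0],"twist":0,"hand":0.5},
  {"translation":[0,0,-0.2],"twist":0,"hand":0.5},
  {"translation":[0,0,-0.4],"twist":0,"hand":0.5},
  {"translation":[0,0,-0.4],"twist":0,"hand":0.5},
  {"translation":[0,0,-0.1],"twist":0,"hand":0.5},
])

```text
time: 9.3
tool_pos: [0.514, -0.1678, 0.3043]
tool_rot: [0.004, 0.672, 0.74, 0.001]
contact_force: [0.4, -0.4, 0.9]
gripper_width: 0.503
grasp_force: 0.0
```

Run:
```python
from h import *
s=state();print(s['tool_pos'],phi(),s['contact_force'],s['gripper_width'])
k=get_calibration('wrist');im=grab_frame('wrist')
side=grab_frame('side')
a=im;b=cv2.resize(side[100:300,240:480],(640,533))[:480]
cv2.imwrite('pics/c6.png',cv2.resize(np.hstack([a,b])[:,:,::-1],(800,300)))
for ce,st in blobs(im,'blue',None,500)+blobs(im,'yellow',None,300): print(ce,st,atz('wrist',ce,.16,k).round(4))
# header end face
m=mask(im,'blue')|mask(im,'yellow');n,l,st,ce=cv2.connectedComponentsWithStats(m);i=1+st[1:,4].argmax();ly=[]
for r in range(st[i][1]+6,st[i][1]+70,4):
    q=np.nonzero(l[r]==i)[0];ly.append([atz('wrist',(q.min()-.5,r),.16,k),atz('wrist',(q.max()+.5,r),.16,k)])
ly=np.array(ly)
for j in (0,1):
    f=np.polyfit(ly[:,j,1],ly[:,j,0],1);print('yaw',-np.arctan(f[0]),'x at -.1',np.polyval(f,-.1))
print('end',atz('wrist',(ce[i][0],st[i][1]-.5),.16,k))
```

```text
[ 0.51404345 -0.16775645  0.30426311] 1.6668021746404516 [ 0.38178911 -0.40353248  0.93111011] 0.5025068856804255
[599.5, 77.5] [550, 32, 90, 81, 5560] [ 0.696  -0.0378  0.16  ]
[318.5, 223.4] [294, 140, 50, 175, 7258] [ 0.511  -0.1599  0.16  ]
[182.7, 169.4] [165, 156, 37, 29, 921] [ 0.407  -0.1284  0.16  ]
[318.6, 241.2] [312, 216, 14, 51, 625] [ 0.5124 -0.1743  0.16  ]
[618.0, 361.6] [595, 298, 45, 121, 912] [ 0.7863 -0.2602  0.16  ]
yaw 0.0935696145590375 x at -.1 0.4869720389661827
yaw 0.09484650006643507 x at -.1 0.5236173109217785
end [ 0.50526389 -0.09761959  0.16      ]
```

View pics/c6.png

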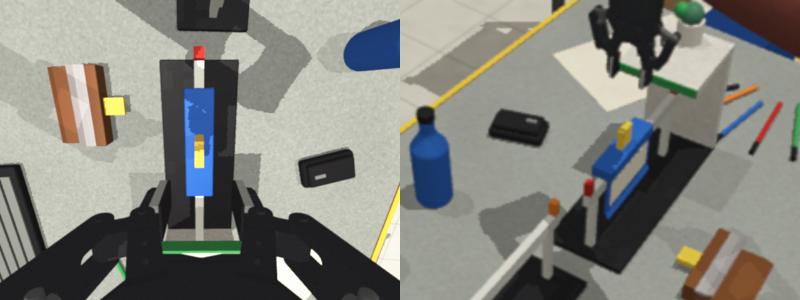

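The carrier hangs straight on the red rail at yaw .094, with its end face at y≈-.098. The near stop's inner face is at y≈-.0645, so the gap is about 33 mm. I'll shut the fingers and go down in that gap.

```bash
python3 -c "
from h import *
plan([.504,-.0825,.20],1.6655,5)"
```

```text
[0.17, -0.0, 0.2] 0.0 
[0.17, -0.0, 0.2] 0.01 
[0.17, -0.01, 0.21] -0.0 
[0.17, 0.0, 0.2] 0.0 
[0.17, -0.0, 0.2] 0.0 
end [ 0.5041 -0.0829  0.2   ] 1.6658
```

>>> apply_moves([
  {"translation":[0.2,0,0],"twist":0,"hand":0},
  {"translation":[0.25,0,0],"twist":0,"hand":0},
  {"translation":[0.25,0,0],"twist":0,"hand":0},
  {"translation":[0.15,0,0.1],"twist":0,"hand":0},
  {"translation":[0,0,0.3],"twist":0,"hand":0},
  {"translation":[0,0,0.4],"twist":0,"hand":0},
  {"translation":[0,0,0.2],"twist":0,"hand":0},
  {"translation":[0,0,0],"twist":0,"hand":0},
])

```text
time: 10.2
tool_pos: [0.5006, -0.0812, 0.1917]
tool_rot: [-0.005, 0.672, 0.74, -0.002]
contact_force: [-0.5, -0.8, 0.5]
gripper_width: -0.006
grasp_force: 0.0
```

Run:
```python
from h import *
P=[state()]
k=get_calibration('wrist');im=grab_frame('wrist');P.append(state());side=grab_frame('side');P.append(state());scene=grab_frame('scene');P.append(state())
print(np.mean([s['tool_pos'] for s in P],0),phi(),P[-1]['gripper_width'])
b=cv2.resize(side[160:280,290:450],(640,480));cc=cv2.resize(scene[190:310,190:350],(640,480))
cv2.imwrite('pics/c7.png',cv2.resize(np.hstack([im,b])[:,:,::-1],(800,300)))
for ce,st in blobs(im,'red',None,60): print(ce,st,atz('wrist',ce,.165,k).round(4))
```

```text
[ 0.50263986 -0.08189428  0.19551017] 1.6666456947482526 -0.0005135859090600048
[330.6, 253.1] [317, 234, 28, 40, 1001] [ 0.5013 -0.0578  0.165 ]
```

View pics/c7.png

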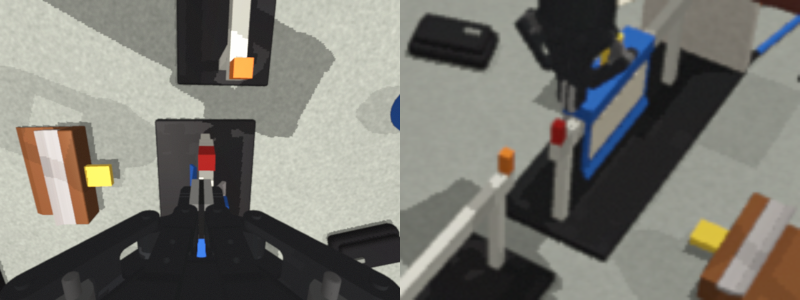

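The closed fingers stand in the gap between the stop (206,160 in the left half) and the carrier end. Going down slowly.

>>> apply_moves([
  {"translation":[-0.01,0,0.06],"twist":0,"hand":0},
  {"translation":[0,0,0.06],"twist":0,"hand":0},
  {"translation":[0,0,0.06],"twist":0,"hand":0},
  {"translation":[0,0,0.04],"twist":0,"hand":0},
  {"translation":[0,0,0],"twist":0,"hand":0},
])

```text
time: 10.85
tool_pos: [0.5037, -0.0831, 0.1753]
tool_rot: [-0.001, 0.672, 0.74, -0.0]
contact_force: [-0.6, 0.5, 0.1]
gripper_width: 0.001
grasp_force: 0.0
```

>>> apply_moves([
  {"translation":[0,0,0.03],"twist":0,"hand":0},
  {"translation":[-0.05,0,0],"twist":0,"hand":0},
  {"translation":[-0.08,0,0],"twist":0,"hand":0},
  {"translation":[-0.1,0,0],"twist":0,"hand":0},
  {"translation":[-0.1,0,0],"twist":0,"hand":0},
  {"translation":[-0.1,0,0],"twist":0,"hand":0},
  {"translation":[-0.1,0,0],"twist":0,"hand":0},
])

```text
time: 11.55
tool_pos: [0.5094, -0.1371, 0.1734]
tool_rot: [0.0, 0.673, 0.74, 0.0]
contact_force: [-0.5, 0.9, -0.4]
gripper_width: 0.0
grasp_force: 0.5
```

>>> apply_moves([
  {"translation":[-0.1,0,0],"twist":0,"hand":0},
  {"translation":[-0.1,0,0],"twist":0,"hand":0},
  {"translation":[-0.1,0,0],"twist":0,"hand":0},
  {"translation":[-0.08,0,0],"twist":0,"hand":0},
  {"translation":[-0.05,0,0],"twist":0,"hand":0},
  {"translation":[0,0,0],"twist":0,"hand":0},
])

```text
time: 12.15
tool_pos: [0.5135, -0.1796, 0.1734]
tool_rot: [0.0, 0.673, 0.74, -0.0]
contact_force: [-0.3, 0.4, 0.1]
gripper_width: 0.001
grasp_force: 0.0
```

>>> apply_moves([
  {"translation":[-0.04,0,0],"twist":0,"hand":0},
  {"translation":[-0.04,0,0],"twist":0,"hand":0},
  {"translation":[-0.03,0,0],"twist":0,"hand":0},
  {"translation":[-0.02,0,0],"twist":0,"hand":0},
])

```text
time: 12.55
tool_pos: [0.5146, -0.1919, 0.1732]
tool_rot: [-0.0, 0.672, 0.74, 0.0]
contact_force: [0.3, 1.7, 0.1]
gripper_width: 0.003
grasp_force: 0.5
```

>>> apply_moves([
  {"translation":[-0.02,0,0],"twist":0,"hand":0},
  {"translation":[-0.01,0,0],"twist":0,"hand":0},
])

```text
time: 12.75
tool_pos: [0.5149, -0.1949, 0.1733]
tool_rot: [-0.0, 0.672, 0.74, 0.0]
contact_force: [-0.1, 1.8, 0.2]
gripper_width: 0.005
grasp_force: 0.5
```

>>> apply_moves([
  {"translation":[-0.02,0,0],"twist":0,"hand":0},
  {"translation":[-0.01,0,0],"twist":0,"hand":0},
])

```text
time: 12.95
tool_pos: [0.515, -0.1957, 0.1733]
tool_rot: [-0.002, 0.672, 0.74, 0.002]
contact_force: [-1.5, 10.7, 3.8]
gripper_width: 0.001
grasp_force: 5.3
```

>>> apply_moves([
  {"translation":[-0.01,0,0],"twist":0,"hand":0},
  {"translation":[-0.01,0,0],"twist":0,"hand":0},
])

```text
time: 13.15
tool_pos: [0.515, -0.1959, 0.1733]
tool_rot: [-0.004, 0.672, 0.74, 0.003]
contact_force: [-2.8, 17.2, 6.0]
gripper_width: -0.002
grasp_force: 8.4
```

The tool stalled with 17 N at y -.196, close to the expected -.194, so the carrier is home. Backing off and going up.

>>> apply_moves([
  {"translation":[0.05,0,0],"twist":0,"hand":0},
  {"translation":[0.1,0,0],"twist":0,"hand":0},
  {"translation":[0.2,0,0],"twist":0,"hand":0},
  {"translation":[0,0,-0.3],"twist":0,"hand":0},
  {"translation":[0,0,-0.4],"twist":0,"hand":0},
  {"translation":[0.2,0,-0.4],"twist":0,"hand":0},
  {"translation":[0.4,0,-0.2],"twist":0,"hand":0},
  {"translation":[0.4,0,0],"twist":0,"hand":0},
])

```text
time: 13.95
tool_pos: [0.5039, -0.0651, 0.3085]
tool_rot: [0.004, 0.673, 0.74, 0.002]
contact_force: [0.4, 0.3, 0.8]
gripper_width: -0.001
grasp_force: 0.0
```

Run:
```python
from h import *
s=state();print(s['tool_pos'],s['contact_force'])
k=get_calibration('wrist');im=grab_frame('wrist');side=grab_frame('side')
cv2.imwrite('pics/c8.png',cv2.resize(np.hstack([im,cv2.resize(side[90:270,280:520],(640,480))])[:,:,::-1],(800,300)))
m=mask(im,'blue')
for ce,st in blobs(im,'blue',None,200): print(ce,st,atz('wrist',(ce[0],st[1]-.5),.16,k).round(4))
```

```text
[ 0.50389018 -0.06514842  0.30851795] [0.40530275 0.32802635 0.79876448]
[591.8, 182.3] [533, 149, 107, 75, 6380] [0.699  0.0177 0.16  ]
[321.9, 397.7] [314, 382, 17, 31, 449] [ 0.5175 -0.205   0.16  ]
```

View pics/c8.png

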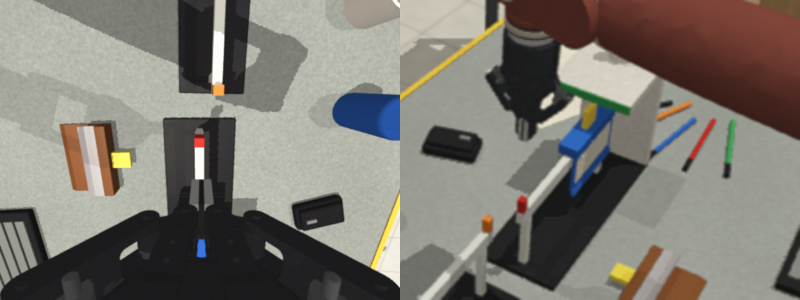

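The carrier is under the shelf with its end face at y≈-.205, which is the rail middle, as expected when home. The gripper is clear of everything.

```bash
python3 -c "
from plant import *
print(job_done())"
```

```text
the job is handed in; nothing more can be done
None
```

The blue carrier was lifted over the end stop, hung straight on the red-stopped rail and let go. It was then pushed in under the shelf until it stalled against the far stop (17 N, about where expected). The job was handed in at about 14 s of the 51 s allowed.

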